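# Bring a hinge leaf up to the jamb block and hold the knuckles in line

### The arm

A 7-joint arm with a two-finger parallel gripper is mounted at the origin on the work surface. World frame = base frame: x ahead of the robot, y to its left, z up, the work surface at z = 0. Lengths are in m, angles in rad, forces in N, time in s.
With the tool pointing down it reaches from about 0.425 to 0.875 m from the base axis. Payload 4.7 kg.
Tool frame: the origin (TCP) lies at the very end of the fingers, on their centre line; the grasp point (between the pads) lies 19 mm behind it; z points along the fingers, y is the direction in which the jaws open and shut (so a half turn about z gives the same grasp; the last joint's range is limited). The gripper opens to 85 mm and grips with 20 to 120 N. Pads are 22 mm wide; open, the fingers measure 114 mm over their backs; the gripper's body (76 mm by 85 mm) begins 54 mm behind the grasp point. The pads swing forward as they close: fully open they stand 13 mm farther back than shut.
Start: joints at [1.316, 0.321, -0.07, 1.45, 0.023, 1.371, -0.057], TCP at [0.173, -0.627, 0.231] pointing down, gripper open.
Joint ranges: [-2.86, 2.86], [-0.3, 2.09], [-1.38, 1.24], [0.06, 2.45], [-1.56, 4.7], [0.09, 2.05], [-2.69, 2.69]. Speed limits (rad/s): [2.57, 2.57, 3.14, 3.14, 3.14, 3.14, 3.14].

### API

Orientations are given as a 3x3 rotation matrix whose columns are the frame's x, y, z axes.
In Python, from workcell import robot, vision gives the robot as it stands.
- The arm moves only by the tool send_rows, never from a script. Its argument "series" is a list that holds one entry, the list of rows, each a list of 7 numbers: the shift along the tool's x, y, z in mm, then the turn, a rotation vector about the tool's x, y, z in rad, then the opening, from 0 (shut) to 1 (fully open). A call has exactly 5 rows; each row shifts and turns the commanded pose from where the row before left it, along the tool's axes as they then stand; what a row does not reach is not made up. A row lasts 1/8 s, in which the tool goes at most 62.5 mm and 10.7 degrees, less where a joint would pass 70% of its speed; a pose out of reach is approached as far as the arm can. A call with a gripper value outside its range is refused whole. The fingers move at their own pace and stop on an object; "grip_force" is the grip in N (left out, the last holds). Time passes only in rows, so rows that do not move let the fingers close, or fill a call up. It gives the time, the measured TCP pose, the force and the opening at its end, in the units of the state.
- robot.sense(): the state, without advancing time (a new reading comes with each control period).
- vision.grab_frame(name): name is "scene" or "top" or "wrist"; returns a dict with "img" (400x640x3 uint8, red, green, blue), "K" (3x3 intrinsics, pixels), "rvec" (rotation vector, rad) and "tvec" (3), from world to camera coordinates, as OpenCV has them; the wrist camera has in their place "T_tool_cam" (4x4, takes a point from camera to tool coordinates, whose origin is the TCP and whose axes are the flange's). Camera axes: x right, y down, z forward; pixel columns grow to the right and rows downward; lengths in m; the calibration is good to about 2 mm. A picture is of the moment at which its call begins: read the wrist's pose just before it. There is no depth.
- robot.sign_off(): hands the job in, once; it reports no verdict.
The state is a dict: "time": time; "q": joint angles; "joint_velocities": joint speeds; "joint_torque": joint torques, N m; "position": TCP position; "tool_rot": TCP orientation; "ft_force": force on the tool from outside, world axes, zero at the start; "wrist_torque": the same for the moment, N m; "finger_gap": finger opening in m.
Only numpy, scipy, OpenCV 4.12 (cv2) and the standard library are available. Lean on these libraries where they do the work, as an engineer would, in place of code of your own. Each camera call takes 0.05 s, during which the arm holds its last target. There are 200 camera calls.

### The job

On the hinge finishing bench, take the brass hinge leaf with the single middle knuckle out of the peg rack and bring it, plate upright, to the jamb block so that its knuckle sits in the gap between the two fixed knuckles with all the holes in one straight line, ready for the pin. Hold it still there for at least two seconds without leaning on the jamb leaf, and finish while still holding it in the gripper. Leave the steel leaf in the rack and the pin, grease jar and brush where they are.

Things in the scene. Friction and masses are not known exactly. Their poses are not given: they have to be found in the camera images.
- leaf_plate (a point): Where to grip the loose brass leaf (about 420 g): in its upright plate, 60 mm above the hole axis, 25 mm below the top edge. Plate 8 mm thick (x), 100 mm long (y), from 20 to 85 mm above the hole axis (z up the plate). At the start it stands on its barrel in either place of the rack, plate top 111 mm above the bench.
- leaf_knuckle (a point): Centre of the hole in the brass leaf's single knuckle (barrel 24 mm diameter, 30 mm long, hole 13 mm). Origin midway along the hole; y runs along the hole, z up the plate, x through the plate's thickness. An 8 mm neck as long as the knuckle joins it to the plate. At the start 26 mm above the bench. The leaf is the same seen from either face.
- jamb_axis (a point): Centre of the gap between the two knuckles of the steel leaf fixed on the jamb block, 106 mm above the bench; y along the level hole axis, z up, x away from the robot to the timber. Fixed knuckles: 24 mm diameter, 22.5 mm long, hole 13 mm; the gap is 35 mm wide, open above and to both faces. Its floor lies 19 mm below the axis: nothing carries the loose knuckle at the right height.
- jamb: The jamb block, fixed to the bench: a 80 x 150 mm piece of timber, top 80 mm above the bench, on a green foot 120 x 190 x 6 mm, with the steel leaf (8 x 100 mm plate, two end knuckles) upright on its near face. Origin on the bench right below the hole axis; the timber lies from 4 to 84 mm behind the axis (x), the foot from 20 mm before it to 100 mm behind it.
- leaf: The brass leaf as a whole; origin at the underside of its knuckle, 12 mm below the hole axis.
- rack: Wooden leaf rack 80 x 270 x 14 mm, fixed; origin at the centre of its underside. Its two places lie 65 mm to either side of the centre along y; at each, four steel pegs of 8 mm, tops 75 mm above the bench, 46 mm from the middle of the place along y, stand just before and behind the plate's ends (1 mm play).
- spare_plate (a point): Same point as leaf_plate, on the bystander steel leaf with two end knuckles, which stands in the other place of the rack.
- pin_mid (a point): Centre of the hinge pin, a loose steel rod of 8 mm diameter, 90 mm long along y, in a small blue tray 26 x 110 x 12 mm. Bystander.
- grease_mid (a point): Middle of a white grease jar with red cap, 64 mm diameter, 75 mm high. Bystander.
- brush_mid (a point): A point on the loose brush lying flat on the bench along its x axis, about 200 mm long. Bystander.
Mind the look-alikes: they are no part of the job. What is shaped like the leaf but green or red is not meant.

How it is judged:
On the way, in this order (a step that is already met when the one before it is completed fails the run):
1. the brass leaf is lifted clear of the rack pegs (height (world z) of leaf_knuckle above 0.09 m), for 0.1 s.
2. the holes are in line and the leaf is held still for a second (distance between leaf_knuckle and jamb_axis below 0.004 m and angle between the y axis of leaf_knuckle and the y axis of jamb_axis, either way round below 0.08 rad and linear speed of leaf below 0.02 m/s), for 1 s.
At the end, for the whole second after the job is handed in: The brass leaf's hole centre is within 4 mm of the centre of the gap on the fixed hole axis, the axes within 0.08 rad, the plate upright within 0.35 rad, at rest (under 0.02 m/s), gripped by the fingers (over 3 N) and pressing on the jamb with less than 8 N (all of step 2 and angle between leaf_knuckle's own z axis and vertical below 0.35 rad and contact force between the fingers and leaf above 3 N and contact force between leaf and jamb below 8 N); the arm keeps its last pose, push and grip.
It fails at once if the steel leaf is pulled out or knocked (distance of spare_plate from where it was at the start of the episode above 0.02 m).
It fails at once if the pin is disturbed (distance of pin_mid from where it was at the start of the episode above 0.02 m).
It fails at once if the grease jar is disturbed (distance of grease_mid from where it was at the start of the episode above 0.02 m).
It fails at once if the brush is disturbed (distance of brush_mid from where it was at the start of the episode above 0.02 m).
It also fails if it takes over 51 s, if anything falls off the work surface, if the arm or the gripper's body presses on something with over 40 N, if the wrist force passes 120 N, or if a joint passes its speed limit or range.

## Working session

There is one attempt and no reset: what is moved stays moved. The work goes in short steps, Python scripts to look and compute and a tool call to move; the robot and the scene stay as the last step left them, time stands still between calls to the robot, and variables do not carry over. Pictures are saved under pics/ and viewed, about 8 in all and at most 12, crops included, and the job is handed in when it is done.

Besides the shell and the picture viewer there is one more tool, called after "Call:" as name(argument=value, ...) on one line, values as JSON. send_rows: Moves the arm, as the interface text tells. Its arguments: {"type":"object","properties":{"series":{"type":"array","items":{"type":"array","items":{"type":"array","items":{"type":"number"}}}},"grip_force":{"type":"number"}},"required":["series"]}

```bash
mkdir -p pics
cat > h.py <<'E'
import numpy as np, cv2
from workcell import robot, vision
def grab(n,save=None):
    s=robot.sense(); f=vision.grab_frame(n)
    if n=="wrist":
        T=np.eye(4);T[:3,:3]=np.array(s["tool_rot"]).reshape(3,3);T[:3,3]=s["position"]
        M=np.linalg.inv(T@np.array(f["T_tool_cam"]))
        R,t=M[:3,:3],M[:3,3]
    else:
        R=cv2.Rodrigues(np.array(f["rvec"],float))[0]; t=np.array(f["tvec"],float).ravel()
    K=np.array(f["K"],float)
    if save:
        cv2.imwrite(f"pics/{save}.png",f["img"][:,:,::-1]); np.savez(f"pics/{save}.npz",K=K,R=R,t=t)
    return f["img"],K,R,t
def load(n):
    d=np.load(f"pics/{n}.npz"); return d["K"],d["R"],d["t"]
def onplane(n,uv,z):
    K,R,t=load(n); d=R.T@np.linalg.inv(K)@np.array([uv[0],uv[1],1.]); c=-R.T@t
    return c+d*(z-c[2])/d[2]
def proj(n,P):
    K,R,t=load(n); p=K@(R@np.array(P,float)+t); return p[:2]/p[2]
E
python3 - <<'E'
from h import *
s=robot.sense();print(s)
a=grab("scene","scene0")[0];b=grab("top","top0")[0]
for n in("scene0","top0"):
    K,R,t=load(n);print(n,K[0,0],-R.T@t)
E
```

```text
{'time': 0.0, 'q': array([ 1.31606039,  0.32185431, -0.07006046,  1.45165655,  0.02260021,
        1.37078741, -0.05689951]), 'joint_velocities': array([ 6.27748526e-04,  1.31750483e-05,  1.55016387e-03, -9.58293802e-04,
       -1.30992660e-03,  3.04871703e-04,  1.18101197e-03]), 'joint_torque': array([-8.54700593e-04, -4.93584931e+01, -3.83008216e-01, -3.14337695e+01,
        1.27681103e-02,  1.14540444e-02, -4.28014019e-06]), 'position': array([ 0.17244456, -0.62616203,  0.23021223]), 'tool_rot': array([[ 9.64078670e-01,  2.65616163e-01, -6.09659665e-04],
       [ 2.65616842e-01, -9.64076959e-01,  1.81964418e-03],
       [-1.04431932e-04, -1.91621601e-03, -9.99998159e-01]]), 'ft_force': array([-0.13535913, -0.49525775, -0.49090442]), 'wrist_torque': array([ 0.00886343,  0.02365028, -0.01490036]), 'finger_gap': 0.08558804914312183}
scene0 400.3851942060701 [1.33134955 0.11991207 0.89698761]
top0 431.08350697704265 [0.36958156 0.06891025 1.0770869 ]
```

View pics/top0.png

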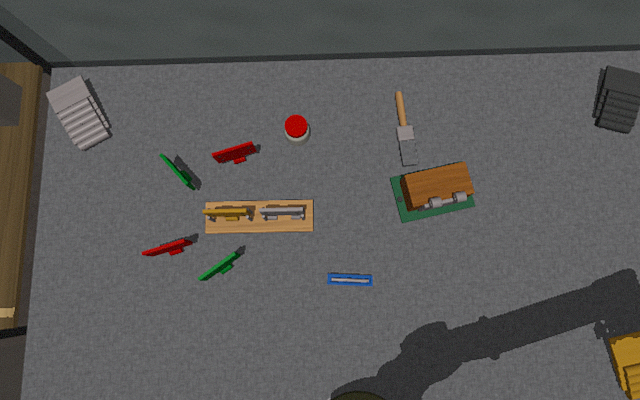

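View pics/scene0.png

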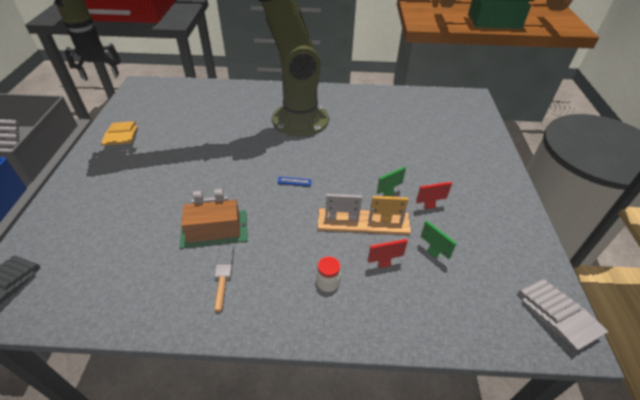

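The top view shows the rack at about (259,216), with the brass leaf on the left (228,212) and the steel leaf on the right (284,211). The jamb block is at (437,190), with its knuckles at (435,202) and (459,197). The scene view agrees. Next I'll enlarge crops of both.

Run:
```python
from h import *
a=cv2.imread("pics/top0.png")
c1=cv2.resize(a[190:240,195:320],None,fx=6,fy=6,interpolation=cv2.INTER_CUBIC)
c2=cv2.resize(a[180:225,385:480],None,fx=6,fy=6,interpolation=cv2.INTER_CUBIC)
o=np.zeros((570,750,3),np.uint8);o[:300]=c1;o[300:570,:570]=c2
cv2.imwrite("pics/c1.png",o)
for n,uv,z in[("rackBL",(205,234),.014),("BR",(313,232),.014),("TR",(313,200),.014),("leafL",(204,211),.111),("leafR",(247,211),.111),("knL",(435,202),.118),("knR",(459,197),.118),("pin",(350,281),.01),("grease",(296,126),.075)]:
    print(n,onplane("top0",uv,z).round(4))
```

```text
rackBL [0.4838 0.363  0.014 ]
BR [0.4822 0.0948 0.014 ]
TR [0.5626 0.0931 0.014 ]
leafL [0.526  0.3397 0.111 ]
leafR [0.5235 0.2415 0.111 ]
knL [ 0.532  -0.1835  0.118 ]
knR [ 0.542  -0.2381  0.118 ]
pin [0.361  0.0075 0.01  ]
grease [0.7361 0.1293 0.075 ]
```

View pics/c1.png

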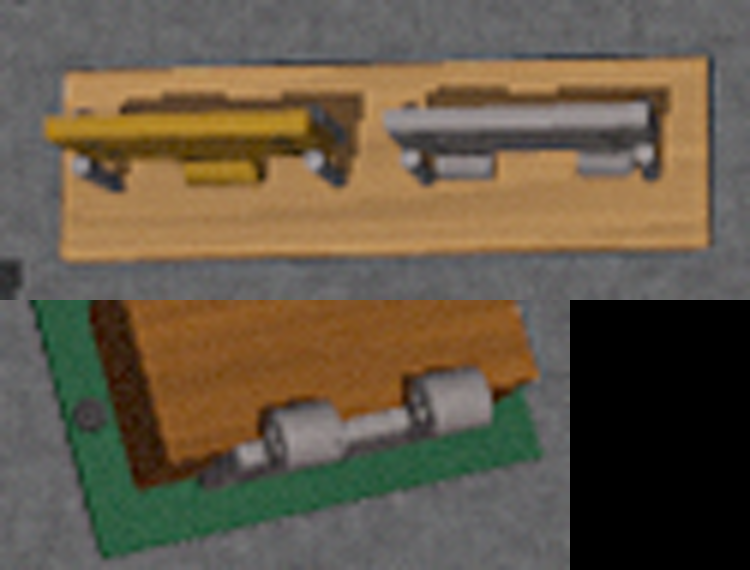

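```bash
cat >> h.py <<'E'
from scipy.spatial.transform import Rotation as Ro
def Rd(yaw): # tool down, tool x at yaw
    c,s=np.cos(yaw),np.sin(yaw); return np.array([[c,s,0],[s,-c,0],[0,0,-1.]])
def plan(p,yaw,n=5,s=None):
    s=s or robot.sense(); P=np.array(s["position"]);R=np.array(s["tool_rot"]).reshape(3,3)
    rv=Ro.from_matrix(R.T@Rd(yaw)).as_rotvec()
    for i in range(n):
        Ri=R@Ro.from_rotvec(rv*i/n).as_matrix()
        print(np.r_[(Ri.T@(np.array(p)-P)*1000/n).round(1),(rv/n).round(4)].tolist())
E
python3 - <<'E'
from h import *
f=vision.grab_frame("wrist");T=np.array(f["T_tool_cam"]);K=np.array(f["K"]);print(T.round(3),K.round(0))
J=onplane("top0",(447.7,199.5),.106);print(J)
L=np.array([.524,.292,.111])
for q,yaw,X in[((.45,-.24,.28),1.795,J),((.50,-.21,.28),1.795,J),((.50,.29,.28),1.571,L)]:
    M=np.eye(4);M[:3,:3]=Rd(yaw);M[:3,3]=q
    c=np.linalg.inv(M@T)@np.r_[X,1];u=K@c[:3];print(q,u[:2]/u[2],c[2])
plan((.47,-.22,.28),1.795,10)
E
```

```text
[[-0.001 -0.952 -0.307  0.078]
 [ 1.    -0.001  0.001 -0.   ]
 [-0.002 -0.307  0.952 -0.143]
 [ 0.     0.     0.     1.   ]] [[298.   0. 316.]
 [  0. 298. 202.]
 [  0.   0.   1.]]
[ 0.53908653 -0.21588475  0.106     ]
(0.45, -0.24, 0.28) [400.61918344 177.22591116] 0.32446687646859823
(0.5, -0.21, 0.28) [349.24933047 193.25557742] 0.32996394282521263
(0.5, 0.29, 0.28) [338.36316976 179.91113339] 0.32015029097006253
[39.5, -31.3, -4.9, -0.0001, -0.0001, -0.1526]
[43.8, -24.9, -4.9, -0.0001, -0.0001, -0.1526]
[47.0, -18.0, -4.9, -0.0001, -0.0001, -0.1526]
[49.2, -10.6, -4.9, -0.0001, -0.0001, -0.1526]
[50.3, -3.0, -4.9, -0.0001, -0.0001, -0.1526]
[50.1, 4.7, -4.9, -0.0001, -0.0001, -0.1526]
[48.8, 12.3, -4.9, -0.0001, -0.0001, -0.1526]
[46.4, 19.5, -4.9, -0.0001, -0.0001, -0.1526]
[42.9, 26.4, -5.0, -0.0001, -0.0001, -0.1526]
[38.4, 32.6, -5.0, -0.0001, -0.0001, -0.1526]
```

Call:
send_rows(series=[[[40, -31, -5, 0, 0, -0.153, 1], [44, -25, -5, 0, 0, -0.153, 1], [47, -18, -5, 0, 0, -0.153, 1], [49, -11, -5, 0, 0, -0.153, 1], [50, -3, -5, 0, 0, -0.153, 1]]])

```text
time: 0.78
position: [0.322, -0.4218, 0.2563]
tool_rot: [[0.507, 0.862, -0.0], [0.862, -0.507, -0.0], [-0.0, -0.0, -1.0]]
ft_force: [0.9, 0.5, -0.5]
finger_gap: 0.0854
```

Call:
send_rows(series=[[[50, 5, -5, 0, 0, -0.153, 1], [49, 12, -5, 0, 0, -0.153, 1], [46, 20, -5, 0, 0, -0.153, 1], [43, 26, -5, 0, 0, -0.153, 1], [38, 33, -5, 0, 0, -0.153, 1]]])

```text
time: 1.4
position: [0.4705, -0.2192, 0.2813]
tool_rot: [[-0.231, 0.973, -0.0], [0.973, 0.231, -0.0], [-0.0, -0.0, -1.0]]
ft_force: [0.0, -1.3, 0.5]
finger_gap: 0.0855
```

Run:
```python
from h import *
for _ in range(3): im=grab("wrist")[0]
im=grab("wrist","w1")[0]; s=robot.sense();print(s["time"],s["position"],np.arctan2(s["tool_rot"][1,0],s["tool_rot"][0,0]),s["q"],np.abs(s["joint_velocities"]).max())
u=proj("w1",[.539,-.216,.106]);print(u)
x,y=u.astype(int)
x0,y0=max(0,x-130),max(0,y-95)
print(x0,y0)
cv2.imwrite("pics/w1c.png",cv2.resize(cv2.imread("pics/w1.png")[y0:y0+190,x0:x0+260],None,fx=3,fy=3,interpolation=cv2.INTER_CUBIC))
plan((.51,.29,.27),1.571,10,s)
```

```text
1.6 [ 0.47031922 -0.21970911  0.28121406] 1.8008546609798428 [ 0.91001841  0.04619618 -0.53859422  1.67867428  0.02439292  1.42349203
  0.59836682] 0.04497390297332337
[375.72586548 193.16344182]
245 98
[48.7, 15.5, 1.1, -0.0, 0.0, 0.023]
[49.1, 14.4, 1.1, -0.0, 0.0, 0.023]
[49.4, 13.2, 1.1, -0.0, 0.0, 0.023]
[49.7, 12.1, 1.1, -0.0, 0.0, 0.023]
[49.9, 10.9, 1.1, -0.0, 0.0, 0.023]
[50.2, 9.8, 1.1, -0.0, 0.0, 0.023]
[50.4, 8.6, 1.1, -0.0, 0.0, 0.023]
[50.6, 7.5, 1.1, -0.0, 0.0, 0.023]
[50.7, 6.3, 1.1, -0.0, 0.0, 0.023]
[50.9, 5.1, 1.1, -0.0, 0.0, 0.023]
```

View pics/w1c.png

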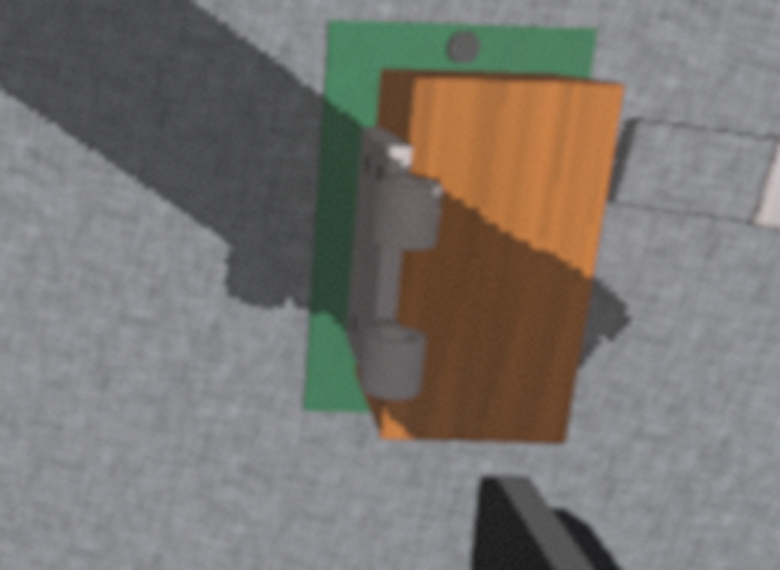

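```bash
cat > fit.py <<'E'
from h import *
from scipy.optimize import least_squares
def W(q,p):
    c,s=np.cos(q[2]),np.sin(q[2]); return np.array([q[0]+c*p[0]-s*p[1],q[1]+s*p[0]+c*p[1],p[2]])
def fit(n,obs,q0):
    f=lambda q:np.concatenate([proj(n,W(q,p))-uv for p,uv in obs])
    r=least_squares(f,q0,loss="soft_l1");return r.x,f(r.x).reshape(-1,2)
def cyl(y0,y1,z): return [(.012*np.cos(a),y,z+.012*np.sin(a)) for y in(y0,y1) for a in np.linspace(0,6.28,40)]
E
python3 - <<'E'
from fit import *
o=lambda x,y:np.array([245+x/3-1/3,98+y/3-1/3])
F=[((-.02,.095,.006),o(328,22)),((.1,.095,.006),o(597,30)),((-.02,-.095,.006),o(304,410))]
T=[((.004,.075,.08),o(414,76)),((.084,.075,.08),o(624,85)),((.084,-.075,.08),o(565,442)),((.004,-.075,.08),o(381,438))]
for obs in(F,T,F+T):
    q,r=fit("w1",obs,[.54,-.215,.22]);print(q.round(4),r.round(1).tolist())
    for y0,y1 in((.0175,.04),(-.04,-.0175)):
        P=np.array([proj("w1",W(q,p)) for p in cyl(y0,y1,.106)]);print("  kn bbox crop",((P.min(0)-[245,98])*3).round(),((P.max(0)-[245,98])*3).round())
E
```

```text
[ 0.5412 -0.2172  0.2053] [[0.2, -0.2], [-0.1, -0.2], [-0.2, 0.7]]
  kn bbox crop [368. 177.] [441. 252.]
  kn bbox crop [356. 324.] [425. 402.]
[ 0.5407 -0.216   0.2053] [[-0.4, -0.1], [0.7, -1.0], [0.4, 0.9], [-0.7, 0.6]]
  kn bbox crop [368. 174.] [441. 249.]
  kn bbox crop [356. 321.] [425. 399.]
[ 0.5409 -0.2165  0.2054] [[0.1, -0.8], [-0.1, -0.8], [-0.2, 0.2], [-0.3, 0.3], [0.7, -0.6], [0.4, 1.2], [-0.7, 1.0]]
  kn bbox crop [368. 175.] [441. 250.]
  kn bbox crop [356. 322.] [425. 400.]
```

Call:
send_rows(series=[[[49, 16, 1, 0, 0, 0.023, 1], [49, 14, 1, 0, 0, 0.023, 1], [49, 13, 1, 0, 0, 0.023, 1], [50, 12, 1, 0, 0, 0.023, 1], [50, 11, 1, 0, 0, 0.023, 1]]])

```text
time: 2.22
position: [0.4899, 0.0339, 0.276]
tool_rot: [[-0.108, 0.994, -0.0], [0.994, 0.108, -0.001], [-0.001, -0.0, -1.0]]
ft_force: [0.5, -1.0, -0.1]
finger_gap: 0.0854
```

Call:
send_rows(series=[[[50, 10, 1, 0, 0, 0.023, 1], [50, 9, 1, 0, 0, 0.023, 1], [51, 7, 1, 0, 0, 0.023, 1], [51, 6, 1, 0, 0, 0.023, 1], [51, 5, 1, 0, 0, 0.023, 1]]])

```text
time: 2.85
position: [0.5115, 0.2885, 0.2706]
tool_rot: [[0.007, 1.0, 0.0], [1.0, -0.007, -0.002], [-0.002, 0.0, -1.0]]
ft_force: [-0.1, -0.0, -0.0]
finger_gap: 0.0852
```

Run:
```python
from h import *
for _ in range(3): im=grab("wrist")[0]
im=grab("wrist","w2")[0]; s=robot.sense();print(s["time"],s["position"],np.arctan2(s["tool_rot"][1,0],s["tool_rot"][0,0]),np.abs(s["joint_velocities"]).max())
u=proj("w2",[.524,.292,.111]);print(u)
x,y=u.astype(int)
x0,y0=max(0,x-130),max(0,y-95)
print(x0,y0)
cv2.imwrite("pics/w2c.png",cv2.resize(cv2.imread("pics/w2.png")[y0:y0+190,x0:x0+260],None,fx=3,fy=3,interpolation=cv2.INTER_CUBIC))
```

```text
3.05 [0.51025513 0.28889458 0.27029958] 1.569067031143175 0.041280470443648146
[331.20594981 183.7417311 ]
201 88
```

View pics/w2c.png

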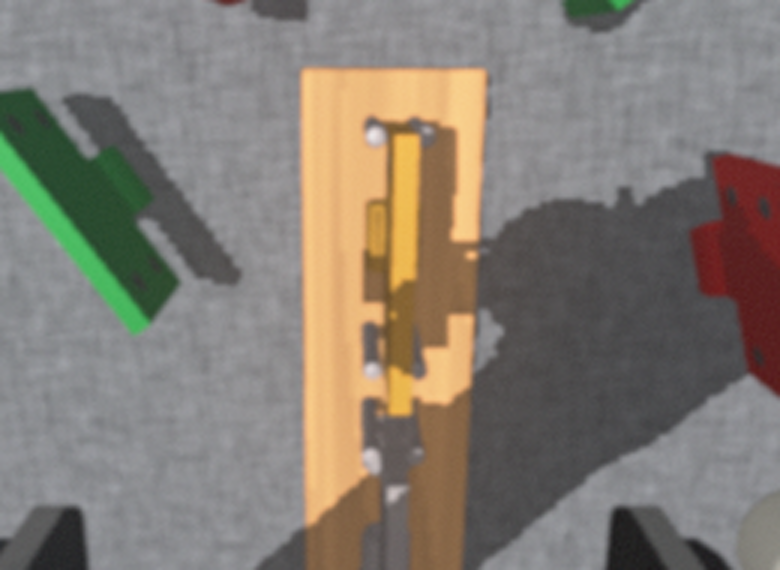

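Run:
```python
from fit import *
o=lambda x,y:np.array([201+x/3-1/3,88+y/3-1/3])
F=[((-.004,.05,.111),o(393,134)),((.004,.05,.111),o(420,134)),((-.004,-.05,.111),o(387,416)),((.004,-.05,.111),o(412,415))]
q,r=fit("w2",F,[.524,.29,0]);print(q.round(4),r.round(1).tolist())
F=[((-.04,.135,.014),o(302,70)),((.04,.135,.014),o(487,69))]
q2,r=fit("w2",F,[.524,.225,0]);print("rack",q2.round(4),r.round(1).tolist())
plan((q[0],q[1],.067),np.pi/2+q[2],5)
```

```text
[ 0.5279  0.2944 -0.004 ] [[0.5, 0.2], [-0.5, 0.2], [0.5, -0.5], [-0.5, -0.1]]
rack [0.5293 0.2284 0.0057] [[-0.3, 0.0], [0.3, 0.0]]
[1.1, 3.6, 40.7, -0.0003, 0.0002, 0.0004]
[1.1, 3.6, 40.7, -0.0003, 0.0002, 0.0004]
[1.1, 3.6, 40.7, -0.0003, 0.0002, 0.0004]
[1.1, 3.5, 40.7, -0.0003, 0.0002, 0.0004]
[1.1, 3.5, 40.7, -0.0003, 0.0002, 0.0004]
```

Call:
send_rows(series=[[[3, 9, 40, 0, 0, 0, 1], [2, 9, 40, 0, 0, 0, 1], [0, 0, 45, 0, 0, 0, 1], [0, 0, 45, 0, 0, 0, 1], [0, 0, 33, 0, 0, 0, 1]]])

```text
time: 3.68
position: [0.5291, 0.2898, 0.0659]
tool_rot: [[0.007, 1.0, -0.001], [1.0, -0.007, -0.004], [-0.004, -0.001, -1.0]]
ft_force: [1.8, 0.7, 0.4]
finger_gap: 0.085
```

Call:
send_rows(series=[[[0, 0, 0, 0, 0, 0, 0.3], [0, 0, 0, 0, 0, 0, 0], [0, 0, 0, 0, 0, 0, 0], [0, 0, 0, 0, 0, 0, 0], [0, 0, 0, 0, 0, 0, 0]]], grip_force=60)

```text
time: 4.3
position: [0.5287, 0.2947, 0.0695]
tool_rot: [[0.002, 1.0, 0.002], [1.0, -0.002, 0.0], [0.0, 0.002, -1.0]]
ft_force: [-0.9, -0.7, 5.0]
finger_gap: 0.0074
```

Call:
send_rows(series=[[[0, 0, 0, 0, 0, 0, 0], [0, 0, -10, 0, 0, 0, 0], [0, 0, -25, 0, 0, 0, 0], [0, 0, -30, 0, 0, 0, 0], [0, 0, -30, 0, 0, 0, 0]]], grip_force=80)

```text
time: 4.92
position: [0.5275, 0.294, 0.1635]
tool_rot: [[0.002, 1.0, -0.002], [1.0, -0.002, -0.001], [-0.001, -0.002, -1.0]]
ft_force: [0.1, 0.1, -4.1]
finger_gap: 0.0068
```

Call:
send_rows(series=[[[0, 0, -30, 0, 0, 0, 0], [0, 0, -30, 0, 0, 0, 0], [0, 0, -15, 0, 0, 0, 0], [0, 0, 0, 0, 0, 0, 0], [0, 0, 0, 0, 0, 0, 0]]])

```text
time: 5.55
position: [0.5275, 0.2938, 0.2367]
tool_rot: [[0.002, 1.0, -0.002], [1.0, -0.002, -0.001], [-0.001, -0.002, -1.0]]
ft_force: [0.1, -1.0, -4.4]
finger_gap: 0.0071
```

Run:
```python
from h import *
grab("wrist");im=grab("wrist","w3")[0]; s=robot.sense();print(s["time"],s["position"],s["tool_rot"].round(4),s["finger_gap"],s["ft_force"])
P=s["position"];R=s["tool_rot"]
for x in(-.05,.05):
  for y in(-.004,.004): print(x,y,proj("w3",P+R@np.array([x,y,-.044])).round(1))
cv2.imwrite("pics/w3c.png",cv2.imread("pics/w3.png"))
# approach above jamb: TCP z 0.147 target -> go to z .25
jy=np.array([-np.sin(.2054),np.cos(.2054)])
plan((.5409,-.2165,.25),np.pi/2+.2054,10,s)
```

```text
5.65 [0.52759265 0.29385754 0.23670234] [[ 0.0019  1.     -0.0023]
 [ 1.     -0.0019 -0.0012]
 [-0.0012 -0.0023 -1.    ]] 0.00724939885769166 [-0.01682606 -0.02635841 -4.50838619]
-0.05 -0.004 [308.9 406.5]
-0.05 0.004 [326.8 406.5]
0.05 -0.004 [306.5 192.5]
0.05 0.004 [329.7 192.4]
[-51.0, 1.4, -1.3, -0.0002, 0.0001, -0.0207]
[-51.1, 0.4, -1.3, -0.0002, 0.0001, -0.0207]
[-51.0, -0.7, -1.3, -0.0002, 0.0001, -0.0207]
[-51.0, -1.7, -1.3, -0.0002, 0.0001, -0.0207]
[-51.0, -2.8, -1.3, -0.0002, 0.0001, -0.0207]
[-50.9, -3.9, -1.3, -0.0002, 0.0001, -0.0207]
[-50.8, -4.9, -1.3, -0.0002, 0.0001, -0.0207]
[-50.7, -6.0, -1.3, -0.0002, 0.0001, -0.0207]
[-50.6, -7.0, -1.3, -0.0002, 0.0001, -0.0207]
[-50.4, -8.1, -1.3, -0.0002, 0.0001, -0.0207]
```

View pics/w3c.png

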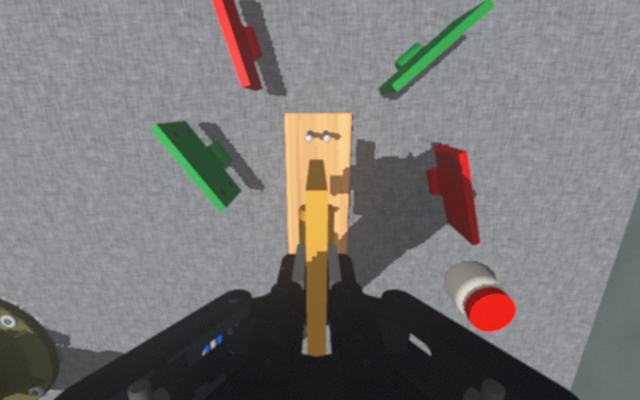

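Run:
```python
from h import *
im=cv2.imread("pics/w3.png").astype(int)
for c in(313,317,321): print(c,[(r,*im[r,c][::-1]) for r in list(range(156,164))+list(range(185,195))])
for r in (200,225): print(r,[(c,*im[r,c][::-1]) for c in list(range(302,309))+list(range(324,332))])
s=robot.sense();P=s["position"];R=s["tool_rot"]
for dx in(0,.001):
 for dz in(0,.001):
  print(dx,dz,proj("w3",P+R@np.array([.05+dx,0,-.0415+dz])).round(2),proj("w3",P+R@np.array([.05+dx,0,.0235+dz])).round(2))
for x in(.0434,.03):print(proj("w3",P+R@np.array([x,-.004,-.0415])),proj("w3",P+R@np.array([x,.004,-.0415])))
```

```text
313 [(156, np.int64(240), np.int64(188), np.int64(128)), (157, np.int64(241), np.int64(190), np.int64(129)), (158, np.int64(234), np.int64(177), np.int64(119)), (159, np.int64(195), np.int64(144), np.int64(92)), (160, np.int64(147), np.int64(108), np.int64(65)), (161, np.int64(128), np.int64(97), np.int64(55)), (162, np.int64(128), np.int64(95), np.int64(54)), (163, np.int64(124), np.int64(93), np.int64(49)), (185, np.int64(126), np.int64(95), np.int64(52)), (186, np.int64(126), np.int64(95), np.int64(51)), (187, np.int64(125), np.int64(95), np.int64(52)), (188, np.int64(123), np.int64(92), np.int64(49)), (189, np.int64(143), np.int64(107), np.int64(57)), (190, np.int64(193), np.int64(141), np.int64(66)), (191, np.int64(234), np.int64(177), np.int64(81)), (192, np.int64(240), np.int64(186), np.int64(81)), (193, np.int64(240), np.int64(190), np.int64(84)), (194, np.int64(240), np.int64(190), np.int64(83))]
317 [(156, np.int64(241), np.int64(192), np.int64(130)), (157, np.int64(242), np.int64(192), np.int64(130)), (158, np.int64(237), np.int64(184), np.int64(123)), (159, np.int64(198),
[... 2772 characters left out ...]
64(188), np.int64(84)), (324, np.int64(239), np.int64(187), np.int64(82)), (325, np.int64(237), np.int64(185), np.int64(80)), (326, np.int64(231), np.int64(173), np.int64(75)), (327, np.int64(198), np.int64(146), np.int64(66)), (328, np.int64(147), np.int64(108), np.int64(52)), (329, np.int64(125), np.int64(92), np.int64(45)), (330, np.int64(122), np.int64(92), np.int64(47)), (331, np.int64(118), np.int64(89), np.int64(46))]
0 0 [318.09 190.48] [317.38 158.92]
0 0.001 [318.07 189.71] [317.37 158.62]
0.001 0 [318.09 187.74] [317.38 157.15]
0.001 0.001 [318.07 187.  ] [317.37 156.85]
[306.95620379 208.13170998] [329.17043264 208.11564249]
[307.32593485 241.97610199] [328.71599771 241.9614638 ]
```

Call:
send_rows(series=[[[-51, 1, -2, 0, 0, -0.021, 0], [-51, 0, -2, 0, 0, -0.021, 0], [-51, -1, -2, 0, 0, -0.021, 0], [-51, -2, -2, 0, 0, -0.021, 0], [-51, -3, -2, 0, 0, -0.021, 0]]])

```text
time: 6.28
position: [0.5328, 0.0376, 0.2476]
tool_rot: [[-0.104, 0.995, -0.001], [0.995, 0.104, -0.0], [-0.0, -0.001, -1.0]]
ft_force: [0.8, -1.1, -5.1]
finger_gap: 0.0069
```

Call:
send_rows(series=[[[-51, -4, -2, 0, 0, -0.021, 0], [-51, -5, -2, 0, 0, -0.021, 0], [-51, -6, -2, 0, 0, -0.021, 0], [-51, -7, 0, 0, 0, -0.021, 0], [-50, -8, 0, 0, 0, -0.021, 0]]])

```text
time: 6.9
position: [0.5399, -0.218, 0.2534]
tool_rot: [[-0.207, 0.978, -0.001], [0.978, 0.207, 0.0], [0.001, -0.001, -1.0]]
ft_force: [1.2, -0.2, -3.9]
finger_gap: 0.007
```

Call:
send_rows(series=[[[0, 0, 20, 0, 0, 0, 0], [0, 0, 20, 0, 0, 0, 0], [0, 0, 14, 0, 0, 0, 0], [0, 0, 0, 0, 0, 0, 0], [0, 0, 0, 0, 0, 0, 0]]])

```text
time: 7.52
position: [0.541, -0.2159, 0.2009]
tool_rot: [[-0.208, 0.978, 0.001], [0.978, 0.208, -0.001], [-0.001, 0.001, -1.0]]
ft_force: [0.8, 0.5, -3.7]
finger_gap: 0.0073
```

Run:
```python
from fit import *
grab("wrist");im=grab("wrist","w4")[0]; s=robot.sense();print(s["time"],s["position"],s["tool_rot"].round(4),s["ft_force"])
print(np.arctan2(s["tool_rot"][1,0],s["tool_rot"][0,0])-np.pi/2)
a=cv2.imread("pics/w4.png")[150:350,185:455]
cv2.imwrite("pics/w4c.png",cv2.resize(a,None,fx=2.9,fy=2.9,interpolation=cv2.INTER_CUBIC))
q=[.5409,-.2165,.2054]
for y0,y1 in((.0175,.04),(-.04,-.0175)):
    P=np.array([proj("w4",W(q,p)) for p in cyl(y0,y1,.106)]);print("kn bbox",((P.min(0)-[185,150])*2.9).round(),((P.max(0)-[185,150])*2.9).round())
for p in [(.004,.075,.08),(.084,.075,.08),(.084,-.075,.08),(-.02,.095,.006),(.1,.095,.006)]: print(p,((proj("w4",W(q,p))-[185,150])*2.9).round())
P=s["position"];R=s["tool_rot"]
for p in[(.05,-.004,-.0415),(.05,.004,-.0415),(.05,-.004,.0235),(.05,.004,.0235),(.015,-.012,.0435),(.015,.012,.0435)]:print("leaf",p,((proj("w4",P+R@np.array(p))-[185,150])*2.9).round())
```

```text
7.625 [ 0.54106582 -0.21631359  0.20129077] [[-0.2071  0.9783  0.0015]
 [ 0.9783  0.2071 -0.001 ]
 [-0.0013  0.0013 -1.    ]] [ 0.18187594  0.72825071 -4.10100514]
0.2085704041005878
kn bbox [338.  12.] [425. 109.]
kn bbox [341. 198.] [422. 299.]
(0.004, 0.075, 0.08) [ 396. -115.]
(0.084, 0.075, 0.08) [ 669. -114.]
(0.084, -0.075, 0.08) [623. 339.]
(-0.02, 0.095, 0.006) [ 327. -176.]
(0.1, 0.095, 0.006) [ 654. -175.]
leaf (0.05, -0.004, -0.0415) [352. 120.]
leaf (0.05, 0.004, -0.0415) [418. 120.]
leaf (0.05, -0.004, 0.0235) [363.  28.]
leaf (0.05, 0.004, 0.0235) [404.  28.]
leaf (0.015, -0.012, 0.0435) [330. 165.]
leaf (0.015, 0.012, 0.0435) [436. 165.]
```

View pics/w4c.png

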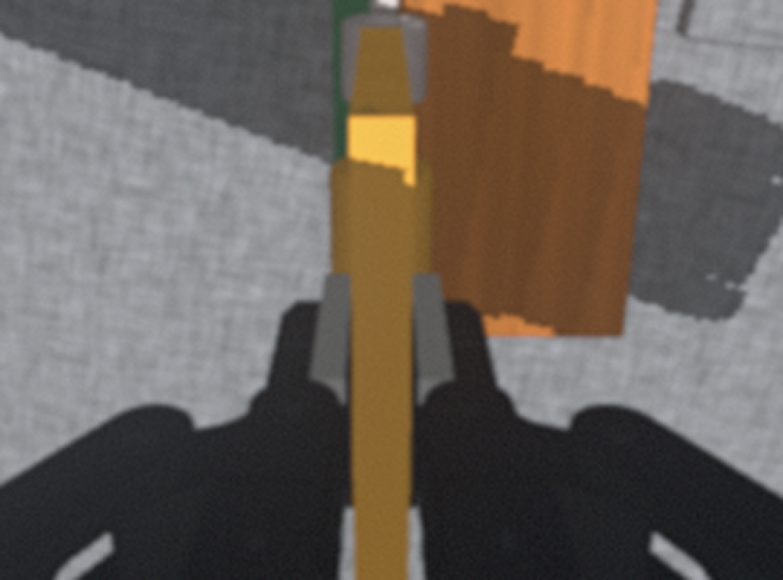

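The picture shows the brass knuckle at about (331–430, 165–270), between the jamb's far knuckle (341–427, 12–105) and the hidden near one. Predictions agree to within about 1 mm. The leaf needs to go roughly 1 mm towards the timber, so I'll shift it and lower slowly.

Call:
send_rows(series=[[[0, 1, 10, 0, 0, 0, 0], [0, 0, 10, 0, 0, 0, 0], [0, 0, 8, 0, 0, 0, 0], [0, 0, 6, 0, 0, 0, 0], [0, 0, 0, 0, 0, 0, 0]]])

```text
time: 8.25
position: [0.541, -0.2162, 0.1656]
tool_rot: [[-0.207, 0.978, -0.001], [0.978, 0.207, 0.001], [0.001, -0.001, -1.0]]
ft_force: [0.1, 0.5, -3.8]
finger_gap: 0.0074
```

Call:
send_rows(series=[[[0, 0, 6, 0, 0, 0, 0], [0, 0, 6, 0, 0, 0, 0], [0, 0, 4, 0, 0, 0, 0], [0, 0, 2, 0, 0, 0, 0], [0, 0, 0, 0, 0, 0, 0]]])

```text
time: 8.88
position: [0.5413, -0.2162, 0.1482]
tool_rot: [[-0.207, 0.978, -0.0], [0.978, 0.207, 0.0], [0.0, -0.0, -1.0]]
ft_force: [-0.1, 0.2, -4.6]
finger_gap: 0.007
```

Run:
```python
from fit import *
grab("wrist");im=grab("wrist","w5")[0]; s=robot.sense();print(s["time"],s["position"],s["tool_rot"].round(4),s["ft_force"],s["wrist_torque"])
P=s["position"];R=s["tool_rot"];print("axis",P+R@[0,0,.0435])
a=cv2.imread("pics/w5.png")[125:325,185:455]
cv2.imwrite("pics/w5c.png",cv2.resize(a,None,fx=2.9,fy=2.9,interpolation=cv2.INTER_CUBIC))
q=[.5409,-.2165,.2054]
for y0,y1 in((.0175,.04),(-.04,-.0175)):
    Q=np.array([proj("w5",W(q,p)) for p in cyl(y0,y1,.106)]);print("kn bbox",((Q.min(0)-[185,125])*2.9).round(),((Q.max(0)-[185,125])*2.9).round())
Q=np.array([proj("w5",P+R@np.array([p[1],p[0],.0435-p[2]])) for p in cyl(-.015,.015,0)]);print("leafkn bbox",((Q.min(0)-[185,125])*2.9).round(),((Q.max(0)-[185,125])*2.9).round())
```

```text
8.975 [ 0.54155064 -0.21627464  0.14848189] [[-2.066e-01  9.784e-01  3.000e-04]
 [ 9.784e-01  2.066e-01 -2.000e-04]
 [-3.000e-04  3.000e-04 -1.000e+00]] [-0.08361526 -0.80306576 -3.64238846] [-0.01996955 -0.04941813  0.02043191]
axis [ 0.54156415 -0.21628325  0.1049819 ]
kn bbox [326. 120.] [436. 246.]
kn bbox [330. 345.] [431. 478.]
leafkn bbox [331. 221.] [436. 380.]
```

View pics/w5c.png

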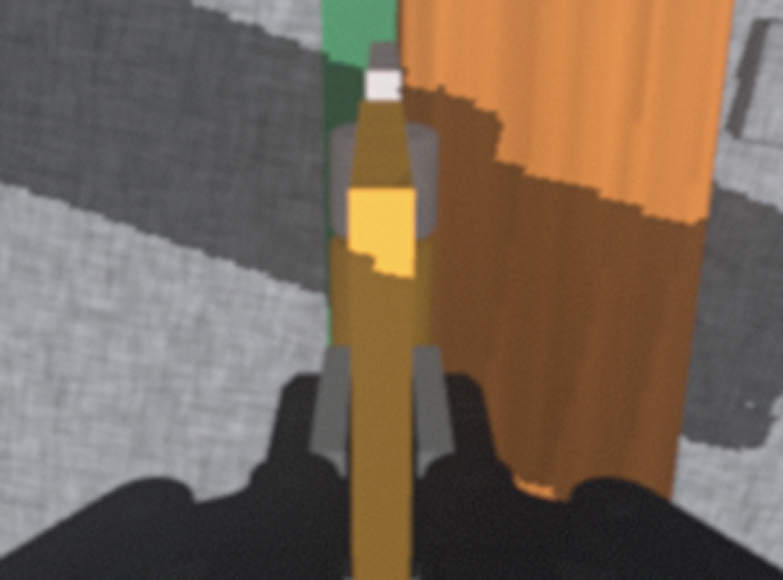

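Laterally the leaf sits about 0.5 mm short of the fixed axis. Its height is less certain because of the grip offset. The gap floor is 19 mm below the axis, which leaves exactly 7 mm under the knuckle, so I'll touch it gently to calibrate the height.

Call:
send_rows(series=[[[0, 0.7, 1, 0, 0, 0, 0], [0, 0, 1, 0, 0, 0, 0], [0, 0, 1, 0, 0, 0, 0], [0, 0, 0.5, 0, 0, 0, 0], [0, 0, 0, 0, 0, 0, 0]]])

```text
time: 9.6
position: [0.542, -0.2161, 0.1447]
tool_rot: [[-0.207, 0.978, -0.0], [0.978, 0.207, -0.0], [-0.0, -0.0, -1.0]]
ft_force: [-1.2, -0.4, -4.4]
finger_gap: 0.0067
```

Call:
send_rows(series=[[[0, 0, 1, 0, 0, 0, 0], [0, 0, 0.5, 0, 0, 0, 0], [0, 0, 0, 0, 0, 0, 0], [0, 0, 0, 0, 0, 0, 0], [0, 0, 0, 0, 0, 0, 0]]])

```text
time: 10.22
position: [0.5421, -0.2161, 0.1433]
tool_rot: [[-0.207, 0.978, 0.0], [0.978, 0.207, -0.0], [-0.0, 0.0, -1.0]]
ft_force: [0.6, 0.1, -3.8]
finger_gap: 0.0073
```

Call:
send_rows(series=[[[0, 0, 1, 0, 0, 0, 0], [0, 0, 0, 0, 0, 0, 0], [0, 0, 0.5, 0, 0, 0, 0], [0, 0, 0, 0, 0, 0, 0], [0, 0, 0, 0, 0, 0, 0]]])

```text
time: 10.85
position: [0.5423, -0.2162, 0.1426]
tool_rot: [[-0.206, 0.978, 0.001], [0.978, 0.206, -0.001], [-0.001, 0.0, -1.0]]
ft_force: [-3.1, 0.6, 5.4]
finger_gap: 0.0068
```

Call:
send_rows(series=[[[0, 0, 1, 0, 0, 0, 0], [0, 0, 0, 0, 0, 0, 0], [0, 0, 0, 0, 0, 0, 0], [0, 0, 0, 0, 0, 0, 0], [0, 0, 0, 0, 0, 0, 0]]])

```text
time: 11.48
position: [0.5425, -0.2162, 0.1425]
tool_rot: [[-0.207, 0.978, 0.001], [0.978, 0.207, -0.001], [-0.001, 0.0, -1.0]]
ft_force: [-4.4, 0.8, 10.1]
finger_gap: 0.0072
```

Contact came at TCP z 0.1426, so the hole axis is 43.6 mm below the TCP, which matches the grasp estimate of 43.5 mm. I'll raise it back by exactly 7 mm.

Call:
send_rows(series=[[[0, 0, -3, 0, 0, 0, 0], [0, 0, -3, 0, 0, 0, 0], [0, 0, -2.6, 0, 0, 0, 0], [0, 0, 0, 0, 0, 0, 0], [0, 0, 0, 0, 0, 0, 0]]])

```text
time: 12.1
position: [0.542, -0.2161, 0.1492]
tool_rot: [[-0.207, 0.978, -0.0], [0.978, 0.207, 0.0], [0.0, -0.0, -1.0]]
ft_force: [-0.8, -0.9, -3.9]
finger_gap: 0.0068
```

Run:
```python
from fit import *
grab("wrist");im=grab("wrist","w6")[0]; s=robot.sense();print(s["time"],s["position"],s["tool_rot"].round(4),s["ft_force"],s["wrist_torque"])
a=cv2.imread("pics/w6.png")[155:235,285:350]
cv2.imwrite("pics/w6c.png",cv2.resize(a,None,fx=7,fy=7,interpolation=cv2.INTER_CUBIC))
P=s["position"];R=s["tool_rot"];q=[.5409,-.2165,.2054];B=lambda Q:(((Q.min(0)-[285,155])*7).round(),((Q.max(0)-[285,155])*7).round())
print("jamb",B(np.array([proj("w6",W(q,p)) for p in cyl(.0175,.04,.106)])))
print("leaf",B(np.array([proj("w6",P+R@np.array([p[1],p[0],.0436-p[2]])) for p in cyl(-.015,.015,0)])))
```

```text
12.2 [ 0.54196951 -0.21609394  0.14921425] [[-2.065e-01  9.784e-01 -3.000e-04]
 [ 9.784e-01  2.065e-01  1.000e-04]
 [ 1.000e-04 -2.000e-04 -1.000e+00]] [ 0.21344286 -0.38849539 -3.29137276] [-0.01881256  0.02201058  0.02275374]
jamb (array([81., 78.]), array([346., 382.]))
leaf (array([ 98., 323.]), array([352., 706.]))
```

View pics/w6c.png

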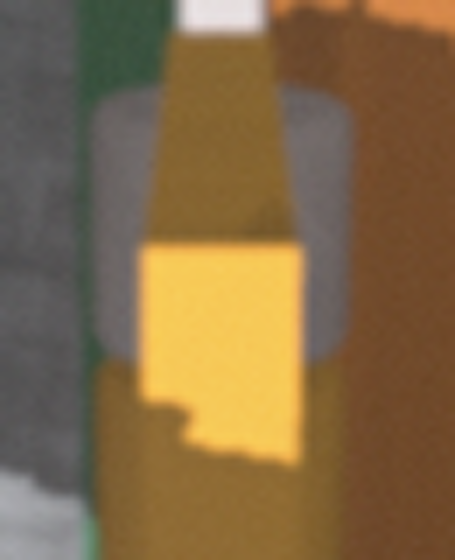

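The jamb knuckle spans columns 95–350 and the brass knuckle 95–345, so they agree to about 0.3 mm, with no contact force. I'll raise it the last 0.4 mm and hold.

Call:
send_rows(series=[[[0, 0, -0.4, 0, 0, 0, 0], [0, 0, 0, 0, 0, 0, 0], [0, 0, 0, 0, 0, 0, 0], [0, 0, 0, 0, 0, 0, 0], [0, 0, 0, 0, 0, 0, 0]]])

```text
time: 12.82
position: [0.5421, -0.2161, 0.1498]
tool_rot: [[-0.207, 0.978, 0.0], [0.978, 0.207, -0.0], [-0.0, -0.0, -1.0]]
ft_force: [0.3, -0.0, -4.5]
finger_gap: 0.0071
```

Call:
send_rows(series=[[[0, 0, 0, 0, 0, 0, 0], [0, 0, 0, 0, 0, 0, 0], [0, 0, 0, 0, 0, 0, 0], [0, 0, 0, 0, 0, 0, 0], [0, 0, 0, 0, 0, 0, 0]]])

```text
time: 13.45
position: [0.5421, -0.2161, 0.1498]
tool_rot: [[-0.207, 0.978, 0.0], [0.978, 0.207, -0.0], [-0.0, 0.0, -1.0]]
ft_force: [-0.7, -0.3, -4.5]
finger_gap: 0.0069
```

Call:
send_rows(series=[[[0, 0, 0, 0, 0, 0, 0], [0, 0, 0, 0, 0, 0, 0], [0, 0, 0, 0, 0, 0, 0], [0, 0, 0, 0, 0, 0, 0], [0, 0, 0, 0, 0, 0, 0]]])

```text
time: 14.08
position: [0.5421, -0.2161, 0.1498]
tool_rot: [[-0.206, 0.978, -0.0], [0.978, 0.206, -0.0], [-0.0, -0.0, -1.0]]
ft_force: [-0.3, -0.6, -3.9]
finger_gap: 0.007
```

Call:
send_rows(series=[[[0, 0, 0, 0, 0, 0, 0], [0, 0, 0, 0, 0, 0, 0], [0, 0, 0, 0, 0, 0, 0], [0, 0, 0, 0, 0, 0, 0], [0, 0, 0, 0, 0, 0, 0]]])

```text
time: 14.7
position: [0.5421, -0.2161, 0.1498]
tool_rot: [[-0.206, 0.978, -0.0], [0.978, 0.206, -0.0], [-0.0, -0.0, -1.0]]
ft_force: [0.6, 0.5, -4.6]
finger_gap: 0.0069
```

Run:
```python
from h import *
grab("scene","s7");K,R,t=load("s7");s=robot.sense();print(s["time"],s["position"],s["ft_force"])
u=proj("s7",[.541,-.216,.13]).astype(int);print(u)
a=cv2.imread("pics/s7.png")[u[1]-45:u[1]+45,u[0]-55:u[0]+55];cv2.imwrite("pics/s7c.png",cv2.resize(a,None,fx=6,fy=6,interpolation=cv2.INTER_CUBIC))
```

```text
14.75 [ 0.54208367 -0.2161139   0.14980463] [-0.03689111 -0.50807539 -3.99784546]
[205 186]
```

View pics/s7c.png

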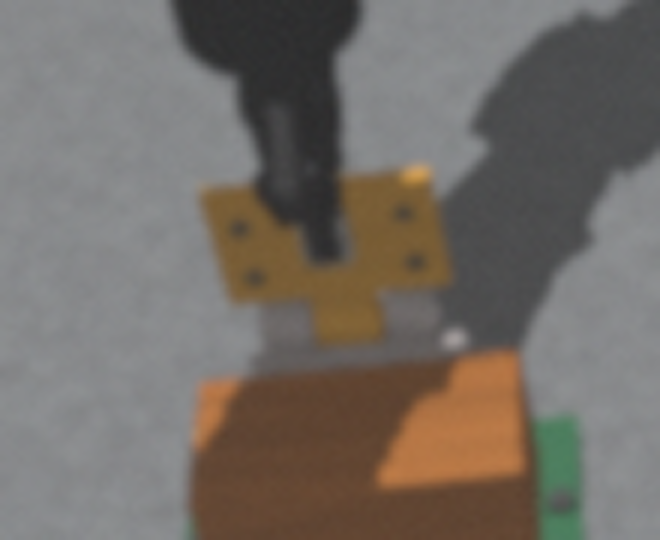

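The scene crop shows the brass knuckle at about (348,318) between the two steel knuckles (288,328) and (412,312), level and centred. The wrist force is only the leaf's weight, about 4 N, so I'm handing in.

```bash
python3 -c "
from workcell import robot
print(robot.sign_off())"
```

```text
the job is handed in; nothing more can be done
None
```

I took the brass leaf out of the rack and moved it upright to the jamb. It is now held with its knuckle in the gap between the two fixed knuckles, still in the gripper at 80 N. I handed the job in at about 14.8 s; no verdict was given.

- **Height:** I touched the gap floor lightly on purpose (about 14 N at most). Contact came at TCP z 0.1426 against 0.1425 expected. I then raised the leaf so its hole axis is at about 0.106 m.
- **Alignment:** In the pictures the axes agree to about 0.3 mm across the plate. Along the hole I estimate about 1 mm. The tool's turn matches the measured jamb angle to about 0.003 rad.
- **Hold:** It stayed still for about 2.5 s. The wrist showed only the leaf's weight (about 4 N), so I saw no sign of leaning on the jamb.
- **Disagreements:** Wrist-camera predictions were off by 0.5–0.8 mm sideways, so I corrected by comparing both knuckles in one picture. The position along the hole was not confirmed as closely, because the gripper and plate hid the gap's ends in the wrist view. The final scene picture shows the knuckle centred.
- **Bystanders:** I never moved the gripper near the steel leaf, pin, jar or brush other than picking from the neighbouring rack place. I did not re-measure their positions at the end.

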